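Clamp a sample jar in the bench gauge and latch the reading with the spring-return key

ROBOT

A 7-joint arm with a two-finger parallel gripper is mounted at the origin on the work surface. World frame = base frame: x ahead of the robot, y to its left, z up, the work surface at z = 0. Lengths are in mm, angles in degrees, forces in N, time in s.
With the tool pointing down it reaches from about 400 to 875 mm from the base axis. Payload 6.5 kg.
Tool frame: the origin (TCP) lies at the centre of the arm's flange, where the gripper is bolted on; the fingertips stand 166 mm ahead of it and the grasp point (between the pads) lies robot.hold_point_z ahead of it (robot.hold_point_z is the distance from the TCP to the grasp point, in mm); z points along the fingers, y is the line along which they close (so a half turn about z gives the same grasp; the last joint's range is limited). The gripper opens to 88 mm and grips with 3 to 60 N. Pads are 18 mm wide; open, the fingers measure 123 mm over their backs; the gripper's body (75 mm by 187 mm) begins 45 mm behind the grasp point.
Start: joints at [68.743, 30.733, -0.252, 88.115, 0.149, 61.152, -4.079], TCP at [195.067, -620.031, 404.716] pointing down, gripper open.
Joint ranges: [-154.64, 154.64], [-21.42, 123.67], [-72.66, 72.17], [13.99, 137.28], [-74.86, 254.86], [10.95, 109.41], [-158.01, 158.01]. Speed limits (degrees/s): [136.94, 136.94, 180, 180, 180, 180, 180].

INTERFACE

Orientations are given as a 3x3 rotation matrix whose columns are the frame's x, y, z axes.
In Python, from cell import robot gives the robot as it stands. The module is installed in compiled form; this text tells all that it offers.
- The arm moves only by the shell command python3 -m creep 'ROWS' [FORCE]. ROWS is JSON, a list of rows, each a list of 5 numbers: the shift along the tool's x, y, z in mm, then the turn about the tool's z in degrees, then the closure, from 0 (fully open) to 1 (shut). A call has 1 to 20 rows; each row is the pose to reach, as a shift and turn from the pose commanded when the call began, along the tool's axes at that moment; what a row does not reach only later rows make up. A row lasts 1/8 s, in which the tool goes at most 62.5 mm and 10.7 degrees, less where a joint would pass 70% of its speed; a pose out of reach is approached as far as the arm can. A call with a gripper value outside its range is refused whole. The fingers move at their own pace and stop on an object; FORCE is the grip in N (left out, the last holds). Time passes only in rows, so rows that repeat a pose let the fingers close. It gives the time, the measured TCP pose, the force, the opening and the grip force at its end, in the units of the state.
- robot.observe(): the state, without advancing time (a new reading comes with each control period).
- robot.snapshot(name): name is "scene" or "top" or "wrist"; returns a dict with "color" (420x560x3 uint8, red, green, blue), "depth" (420x560 float32, mm along the optical axis (not along the pixel's ray), 0 where there is no reading), "mtx" (3x3 intrinsics, pixels), "dist" ([k1, k2, p1, p2, k3] as OpenCV has them; the pictures are not rectified), "rvec" (rotation vector, rad) and "tvec" (3), from world to camera coordinates, as OpenCV has them. Camera axes: x right, y down, z forward; pixel columns grow to the right and rows downward; lengths in mm; the calibration is good to about 2 mm. A picture is of the moment at which its call begins.
- robot.hand_in(): hands the job in; it is judged then, once.
Trained networks look in a picture, given as the dict that the camera call returned (one of the last four; its "shot" number tells which), for a name from the list of things; names that differ only in an ending like _2 or _b are one class to them, and where a whole thing is asked for, a point or a joint stands for the part that bears it (a point fixed in the world has none). Each returns a list of dicts, best first, with "confidence" (0 to 1); they miss things now and then, are a little off and sometimes report something else, mostly with a low value. They report only what shows in the picture. A call takes as long as a camera call. They do not tell look-alikes from the thing itself.
- robot.recognise(picture, name): "rect" ([left, top, width, height] in pixels, round what is visible of it).
The state is a dict: "clock": time; "qpos": joint angles; "qvel": joint speeds; "joint_efforts": joint torques, N m; "tool_pos": TCP position; "orientation": TCP orientation; "contact_force": force on the tool from outside, world axes, zero at the start; "ft_torque": the same for the moment, N m; "gripper_width": opening from 0.0 (shut) to 1.0 (fully open); "grasp_force": force on a finger pad.
Only numpy, scipy, OpenCV 4.12 (cv2) and the standard library are available. Lean on these libraries where they do the work, as an engineer would, in place of code of your own. Each camera call takes 0.05 s, during which the arm holds its last target. There are 200 camera calls.

TASK

Slide the bench gauge's jaw shut on the sample jar standing on it, gently, until the jar is held against the anvil and the spring-loaded feeler is pushed in about half its travel, never to its end. Only then take the reading: twist the bar-shaped key on the console clockwise to its stop, hold it there for a second, and let go so that it springs back. Leave the jar clamped and upright, and everything else where it is.

Things in the scene. Friction and masses are not known exactly. Their poses are not given: they have to be found in the camera images.
- gauge: bench gauge fixed to the table: flat aluminium base 130 x 320 x 25 mm, a fixed dark steel anvil block (100 mm wide, 35 mm thick, top 100 mm above the table) at its +y end, the sliding jaw at its -y end. Origin: centre of the underside. Jaw slides along the gauge's y axis.
- anvil_face (a point): centre line of the anvil's flat measuring face, 55 mm above the table; axes as the gauge's, the face looks to the gauge's -y, where the jar stands
- jaw (a joint): travel of the sliding jaw in m, 0 fully open, growing as it closes towards the anvil (gauge +y), up to 0.125; it has about 10 N of drag and stays where it is left
- jaw_grip (a point): grip point on the jaw's black upright fin: 14 mm thick along the slide (gauge y), 40 mm wide across it (gauge x), fin from 102 to 170 mm above the table, this point at 148 mm on its centre plane. Moves with the jaw; axes as the gauge's
- feeler (a joint): how far the spring-loaded feeler is pushed back into the jaw, in m: 0 free, 0.018 end of travel; 2.3 N starts it moving, 6.8 N at the end
- feeler_face (a point): centre of the feeler's flat pad face (pad 44 mm wide, 36 mm high, on a brass stem in front of the jaw, 55 mm above the table); looks towards the anvil, 51 mm ahead of the fin's centre plane when free
- jar: the sample jar standing on the gauge base between feeler and anvil: amber glass, black cap, 60 mm diameter, 90 mm high (cap 52 mm diameter, 22 mm high), loose, 0.1 to 0.2 kg. Origin: centre of its underside, 25 mm above the table
- console: fixed grey box 150 x 200 x 60 mm with the bar-shaped key on top, a small round dial (does nothing, 36 mm diameter, 15 mm high) beside it. Origin: centre of its underside
- key (a joint): turn of the spring-return key in rad: 0 at rest, growing clockwise seen from above, hard stop at 1.1; needs about 0.12 N m at the stop and springs back to 0 when let go
- key_grip (a point): grip point on the key's turning axis, 98 mm above the table: the key is an upright bar 56 mm long (its own x), 14 mm thick (its own y), from 78 to 110 mm above the table, on a disc of 64 mm diameter. Axes turn with the key
- jar_b: bystander: amber jar with black cap, 52 mm diameter, 80 mm high, standing on the table; origin under its centre
- jar_c: bystander: amber jar like jar_b
- block: bystander: steel setting block 90 x 35 x 22 mm lying between gauge and console; origin under its centre, x along its length
- dish: bystander: glass dish 90 mm diameter, 25 mm high; origin under its centre
- mouse: bystander: white computer mouse 100 x 60 x 35 mm; origin under its centre
- brush: bystander: dusting brush lying on the table beyond the gauge; origin under its middle
Things that resemble listed ones, but are neither listed nor needed, are in the scene too. Leave any yellow look-alike of the console alone. Leave any yellow look-alike of the jar alone.

How it is judged (in metres and radians):
On the way, in this order (a step that is already met when the one before it is completed fails the run):
1. the jar is held between feeler and anvil, the feeler pushed in 3 to 15 mm (value of joint feeler between 0.003 and 0.015 m and y of jar in the frame of anvil_face between -0.0335 and -0.026 m and x of jar in the frame of anvil_face between -0.02 and 0.02 m and angle between jar's own z axis and vertical below 0.1 rad), for 0.2 s.
2. with the jar still so held, the key is at its stop (all of step 1 and value of joint key above 1 rad), for 0.4 s.
At the end, for the whole second after the job is handed in: the key has sprung back (within 0.1 rad of rest), the jar stands still and upright (within 0.1 rad), against the anvil (within 3.5 mm) and within 20 mm of its centre line, and the feeler is pushed in 3 to 15 mm of its 18 mm (all of step 1 and value of joint key below 0.1 rad and linear speed of jar below 0.02 m/s); the robot touches nothing.
It fails at once if the feeler is driven to the end of its travel (over 17.5 mm) (value of joint feeler above 0.0175 m).
It fails at once if the key is turned (over 0.3 rad) while the feeler is not pressed (under 1 mm) (value of joint key above 0.3 rad and value of joint feeler below 0.001 m).
It fails at once if a bystander is moved more than 30 mm (distance of any of jar_b, jar_c, block, dish, mouse, brush from where it was at the start of the episode above 0.03 m).
It also fails if it takes over 58 s, if anything falls off the work surface, if the arm or the gripper's body presses on something with over 40 N, if the wrist force passes 120 N, or if a joint passes its speed limit or range.

## Working session

There is one attempt and no reset: what is moved stays moved. The work goes in short steps, Python scripts to look and compute and a shell command to move; the robot and the scene stay as the last step left them, time stands still between calls to the robot, and variables do not carry over. Pictures are saved under pics/ and viewed, at most 10 in all, crops included, and the job is handed in when it is done.

```bash
mkdir -p pics
cat > h.py <<'E'
import numpy as np, cv2
from cell import robot
def world(p):
    h,w=p["depth"].shape
    u,v=np.meshgrid(np.arange(w),np.arange(h))
    n=cv2.undistortPoints(np.stack([u,v],-1).reshape(-1,1,2).astype(float),np.array(p["mtx"]),np.array(p["dist"])).reshape(h,w,2)
    d=p["depth"].astype(float)
    c=np.dstack([n*d[...,None],d])
    R=cv2.Rodrigues(np.array(p["rvec"],float))[0]
    X=(c-np.array(p["tvec"]).reshape(3))@R
    X[d==0]=np.nan
    return X
def save(p,name,rect=None,s=1):
    im=p["color"][...,::-1]
    if rect: l,t,w,h=rect; im=im[t:t+h,l:l+w]
    cv2.imwrite("pics/"+name,cv2.resize(im,None,fx=s,fy=s,interpolation=cv2.INTER_CUBIC))
E
python3 - <<'E'
from h import *
s=robot.observe(); print(robot.hold_point_z, s["clock"],np.round(s["orientation"],3).tolist(),s["contact_force"])
for n in("top","scene"):
    p=robot.snapshot(n); save(p,n+"1.png"); np.save(n+".npy",world(p))
    X=world(p)
    for k in("gauge","jaw","jar","console","key","block","mouse","dish","brush"):
        for r in robot.recognise(p,k)[:4]:
            l,t,w,h=r["rect"]; print(n,k,round(r["confidence"],2),np.round(r["rect"]).astype(int).tolist(),np.round(X[min(419,int(t+h/2)),min(559,int(l+w/2))]).tolist())
    np.savez(n+".npz",**{k:p[k] for k in p})
E
```

```text
147.29999999999998 0.0 [[0.954, 0.3, -0.001], [0.3, -0.954, 0.002], [-0.0, -0.002, -1.0]] [0.2458288  0.35383458 0.31713627]
top gauge 0.72 [168, 185, 102, 61] [532.0, 205.0, 33.0]
top jaw 0.79 [218, 196, 30, 32] [530.0, 152.0, 103.0]
top jaw 0.6 [309, 161, 16, 19] [680.0, -90.0, 86.0]
top jar 0.77 [186, 203, 20, 23] [514.0, 262.0, 114.0]
top jar 0.68 [270, 141, 20, 24] [732.0, 26.0, 80.0]
top jar 0.67 [152, 257, 23, 21] [354.0, 346.0, 90.0]
top jar 0.66 [307, 159, 18, 24] [682.0, -87.0, 78.0]
top console 0.94 [318, 267, 70, 56] [312.0, -217.0, 67.0]
top console 0.86 [332, 189, 69, 50] [561.0, -247.0, 63.0]
top key 0.6 [358, 284, 26, 26] [307.0, -260.0, 110.0]
top key 0.57 [369, 200, 24, 19] [567.0, -285.0, 106.0]
top key 0.31 [223, 195, 27, 31] [527.0, 138.0, 149.0]
top block 0.58 [295, 192, 17, 32] [574.0, -55.0, 34.0]
top mouse 0.9 [392, 158, 27, 33] [702.0, -373.0, 33.0]
top dish 0.61 [340, 141, 21, 26] [765.0, -198.0, 6.0]
top brush 0.81 [201, 121, 32, 61] [740.0, 230.0, 19.0]
scene gauge 0.62 [281, 208, 145, 102] [519.0, 190.0, 46.0]
scene jaw 0.62 [314, 211, 39, 69] [569.0, 16
[... 271 characters left out ...]
.0, 42.0, 54.0]
scene console 0.98 [225, 151, 86, 61] [352.0, -178.0, 61.0]
scene console 0.6 [158, 185, 92, 62] [583.0, -226.0, 58.0]
scene key 0.85 [175, 184, 26, 20] [570.0, -287.0, 97.0]
scene key 0.54 [244, 152, 24, 18] [315.0, -252.0, 93.0]
scene mouse 0.77 [118, 222, 35, 26] [720.0, -350.0, 27.0]
scene mouse 0.46 [150, 253, 32, 23] [747.0, -213.0, 6.0]
scene mouse 0.3 [279, 309, 78, 53] [757.0, 238.0, 18.0]
scene dish 0.92 [147, 250, 36, 22] [746.0, -220.0, 12.0]
scene dish 0.42 [312, 211, 43, 70] [569.0, 162.0, 104.0]
scene dish 0.24 [340, 247, 15, 26] [555.0, 193.0, 65.0]
scene brush 0.83 [278, 310, 76, 52] [757.0, 233.0, 16.0]
scene brush 0.3 [343, 251, 10, 16] [556.0, 193.0, 71.0]
```

Run:
```python
import cv2,numpy as np
im=cv2.imread("pics/top1.png")[110:340,130:430]
cv2.imwrite("pics/top2.png",cv2.resize(im,None,fx=2.6,fy=2.6,interpolation=cv2.INTER_CUBIC))
X=np.load("top.npy")
# fins/keys: points by height band, main-plane fits
def rect(name,box,z0,z1):
    (l,t,r,b)=box; P=X[t:b,l:r].reshape(-1,3); P=P[(P[:,2]>z0)&(P[:,2]<z1)]
    print(name,len(P),np.round(np.median(P[:,2])),[np.round(v,1) for v in cv2.minAreaRect(P[:,:2].astype(np.float32))])
rect("fin",(210,185,256,235),140,185)
rect("base",(165,180,275,250),15,35)
rect("jar",(180,195,212,232),105,125)
rect("anvil",(165,180,200,250),92,104)
rect("keyA",(362,195,400,225),85,125)
rect("boxA",(325,185,405,245),50,68)
rect("keyB",(352,280,390,315),85,125)
```

```text
fin 84 170.0 [array([546.8, 143.7]), array([41.4, 14. ]), np.float64(13.9)]
base 2702 26.0 [array([532.5, 203.2]), array([132.5, 319.4]), np.float64(13.5)]
jar 233 115.0 [array([511.8, 282.3]), array([50.4, 82.6]), np.float64(32.7)]
anvil 375 100.0 [array([507.3, 298.9]), array([100.2,  96.9]), np.float64(8.6)]
keyA 139 109.0 [array([ 565.1, -288.4]), array([50.8, 53.1]), np.float64(48.7)]
boxA 2585 61.0 [array([ 564.8, -246.9]), array([152.2, 201. ]), np.float64(5.9)]
keyB 129 109.0 [array([ 307.3, -257. ]), array([57.7, 40.5]), np.float64(13.3)]
```

View pics/top2.png

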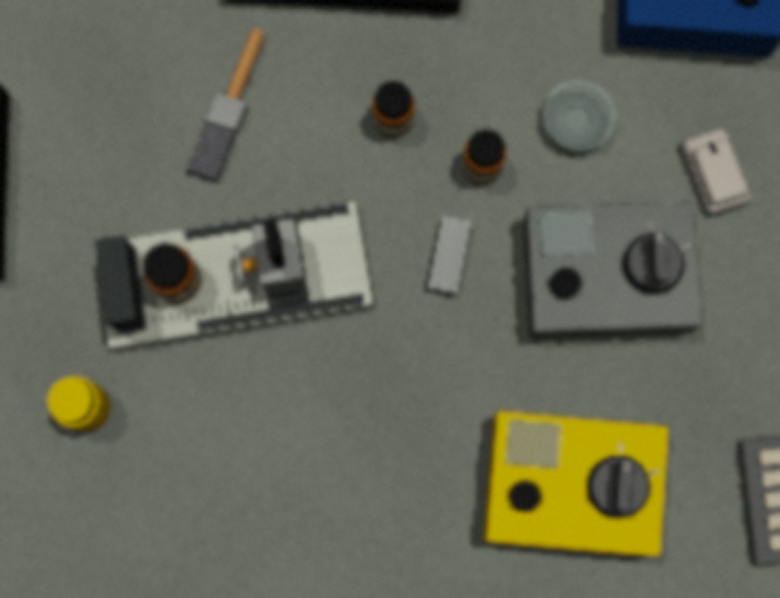

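View pics/scene1.png

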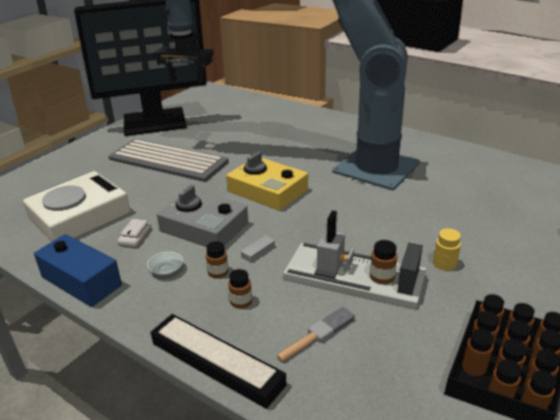

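The top view (crop ×2.6) shows two possible consoles: the grey box at crop (615,265) and the yellow one at (580,480). The grey box fits the description and the yellow one is a look-alike. There are also two candidates for the jar. The amber one on the gauge base, at crop (168,270), is the one meant, and the yellow one at (78,403) is a look-alike. The fin is at crop (275,240), world (547,144), and gauge yaw is 13.5°. I'll move above the fin next.

```bash
python3 -m creep '[[565,-623,0,4,0],[565,-623,0,4,0],[565,-623,0,4,0],[565,-623,0,4,0],[565,-623,0,4,0],[565,-623,0,4,0],[565,-623,0,4,0],[565,-623,0,4,0],[565,-623,0,4,0],[565,-623,0,4,0],[565,-623,0,4,0],[565,-623,0,4,0],[565,-623,0,4,0],[565,-623,0,4,0],[565,-623,0,4,0],[565,-623,0,4,0],[565,-623,0,4,0],[565,-623,0,4,0]]' 20
cat >> h.py <<'E'
def rect(P,z0,z1,c,r):
    P=P.reshape(-1,3); P=P[(P[:,2]>z0)&(P[:,2]<z1)&(np.hypot(P[:,0]-c[0],P[:,1]-c[1])<r)]
    if len(P)<5: return len(P)
    m=cv2.minAreaRect(P[:,:2].astype(np.float32)); return len(P),np.round(np.median(P[:,2])),[np.round(v,1) for v in m]
E
python3 - <<'E'
from h import *
s=robot.observe(); print(s["clock"],s["tool_pos"],np.round(s["orientation"],3).tolist())
p=robot.snapshot("wrist"); save(p,"w1.png"); X=world(p)
print("fin",rect(X,160,180,(547,144),40)); print("cap",rect(X,108,122,(514,264),32)); print("anvil",rect(X,95,105,(499,342),55)); print("base",rect(X,18,30,(532,203),190))
T=np.load("top.npy")
print("cap",rect(T,111,118,(514,264),32)); print("anvil",rect(T,95,104,(499,342),60)); print("key",rect(T,102,125,(565,-288),34)); print("box",rect(T,55,66,(565,-247),140))
E
```

```text
clock: 3.25
tool_pos: [547.0, 142.7, 404.9]
orientation: [[0.973, 0.231, 0.0], [0.231, -0.973, -0.001], [0.0, 0.001, -1.0]]
contact_force: [-0.1, -0.3, 0.2]
gripper_width: 1.002
grasp_force: 0.0
3.25 [546.95509348 142.69633031 404.86702429] [[0.973, 0.231, 0.0], [0.231, -0.973, -0.001], [0.0, 0.001, -1.0]]
fin (1368, np.float64(170.0), [array([548.3, 143.8]), array([39.5, 13.5]), np.float64(13.6)])
cap (3245, np.float64(115.0), [array([520.9, 267.8]), array([48.1, 51.6]), np.float64(20.4)])
anvil (4807, np.float64(100.0), [array([504.4, 327.2]), array([99.6, 36.4]), np.float64(13.1)])
base (22524, np.float64(25.0), [array([583.8, 215.3]), array([230.9, 319.6]), np.float64(13.5)])
cap (152, np.float64(115.0), [array([521.7, 268.6]), array([46.2, 47.9]), np.float64(48.1)])
anvil (333, np.float64(100.0), [array([505.5, 315.9]), array([100.7,  58.8]), np.float64(13.2)])
key (100, np.float64(111.0), [array([ 569.3, -290.5]), array([57.2, 14.4]), np.float64(6.2)])
box (2331, np.float64(61.0), [array([ 564.9, -247.4]), array([151.4, 201.1]), np.float64(5.4)])
```

View pics/w1.png

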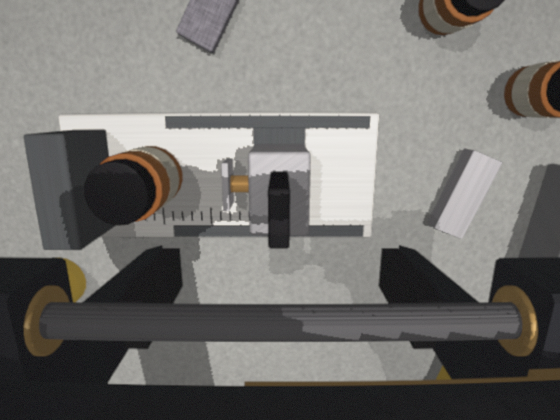

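The wrist view shows the black fin at (279,205), the feeler pad at (228,185), the jar cap at (120,190) and the anvil at (70,190). The jar is 14 mm short of the anvil. The feeler should reach the jar after about 46 mm, the jar should seat at about 60 mm, and I'll aim for 69 mm in total.

```bash
python3 -m creep '[[1,-1,50,0,0],[1,-1,90,0,0],[1,-1,110,0,0],[1,-1,110,0,0.3],[1,-1,110,0,0.6],[1,-1,110,0,1],[1,-1,110,0,1],[1,-1,110,0,1],[1,-1,110,0,1],[1,-1,110,0,1]]' 25
```

```text
clock: 4.55
tool_pos: [547.8, 145.0, 294.7]
orientation: [[0.973, 0.233, -0.0], [0.233, -0.973, -0.0], [-0.0, -0.0, -1.0]]
contact_force: [0.9, 0.8, 0.7]
gripper_width: 0.227
grasp_force: 0.0
```

```bash
python3 -m creep '[[0,0,0,0,1],[0,0,0,0,1],[0,0,0,0,1],[0,-3,0,0,1],[0,-7,0,0,1],[0,-11,0,0,1],[0,-15,0,0,1],[0,-19,0,0,1],[0,-23,0,0,1],[0,-27,0,0,1],[0,-30,0,0,1],[0,-33,0,0,1],[0,-36,0,0,1],[0,-38,0,0,1],[0,-40,0,0,1],[0,-40,0,0,1]]'
```

```text
clock: 6.55
tool_pos: [539.2, 181.4, 294.7]
orientation: [[0.973, 0.231, 0.0], [0.231, -0.973, -0.004], [-0.001, 0.004, -1.0]]
contact_force: [2.1, -8.5, 1.8]
gripper_width: 0.15
grasp_force: 25.0
```

```bash
python3 -m creep '[[0,-1,0,0,1],[0,-2,0,0,1],[0,-3,0,0,1],[0,-4,0,0,1],[0,-5,0,0,1],[0,-6,0,0,1],[0,-7,0,0,1],[0,-8,0,0,1],[0,-9,0,0,1],[0,-10,0,0,1],[0,-11,0,0,1],[0,-12,0,0,1],[0,-13,0,0,1],[0,-14,0,0,1],[0,-15,0,0,1],[0,-16,0,0,1],[0,-17,0,0,1],[0,-18,0,0,1],[0,-19,0,0,1],[0,-20,0,0,1]]'
python3 - <<'E'
from h import *
p=robot.snapshot("scene"); save(p,"s2.png",(270,190,170,120),4)
X=world(p); print("cap",rect(X,112,118,(510,280),45)); print("fin",rect(X,168,173,(534,203),60))
p=robot.snapshot("wrist"); save(p,"w2.png");X=world(p);print("cap",rect(X,112,118,(510,280),45),"anvil",rect(X,97,103,(499,342),60))
s=robot.observe();print(s["tool_pos"],s["contact_force"])
E
```

```text
clock: 9.05
tool_pos: [534.8, 200.1, 294.7]
orientation: [[0.973, 0.23, 0.0], [0.23, -0.973, -0.005], [-0.001, 0.005, -1.0]]
contact_force: [1.5, -11.6, 3.9]
gripper_width: 0.157
grasp_force: 25.0
cap (261, np.float64(115.0), [array([521.4, 277.9]), array([52.7, 51.9]), np.float64(69.5)])
fin (91, np.float64(171.0), [array([538.5, 202.5]), array([42.5, 35.9]), np.float64(71.0)])
cap (6296, np.float64(115.0), [array([524.4, 281.7]), array([39.5, 52. ]), np.float64(33.5)]) anvil (8995, np.float64(100.0), [array([511.3, 328.9]), array([85.3, 36.7]), np.float64(13.2)])
[534.72996691 200.2755141  294.68299537] [  3.28613406 -10.52743454   3.57105865]
```

View pics/s2.png

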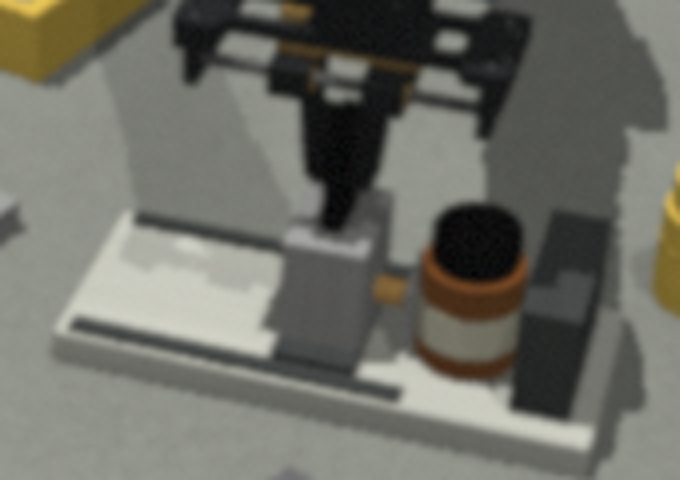

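View pics/w2.png

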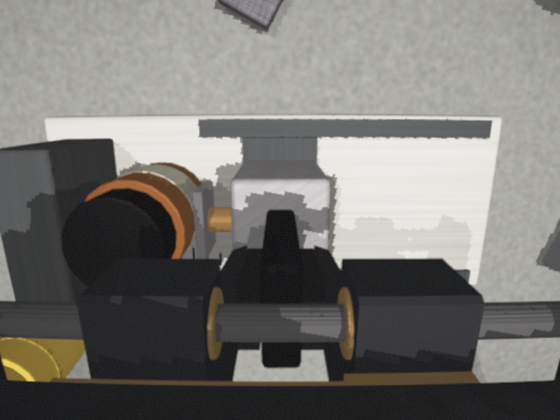

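The jar is now being pushed and sits about 3 mm from the anvil, with the brass stem at s2 (388,290) still long. I'll close 10 mm more at 1 mm per row.

```bash
python3 -m creep '[[0,-1,0,0,1],[0,-2,0,0,1],[0,-3,0,0,1],[0,-4,0,0,1],[0,-5,0,0,1],[0,-5,0,0,1]]'; python3 -m creep '[[0,-1,0,0,1],[0,-2,0,0,1],[0,-3,0,0,1],[0,-4,0,0,1],[0,-5,0,0,1],[0,-5,0,0,1]]'
python3 - <<'E'
from h import *
p=robot.snapshot("scene"); save(p,"s3.png",(300,210,130,100),5)
X=world(p); print("cap",rect(X,112,118,(510,282),45))
s=robot.observe();print(s["tool_pos"],s["contact_force"])
E
```

```text
clock: 9.9
tool_pos: [533.7, 204.8, 294.7]
orientation: [[0.973, 0.23, 0.0], [0.23, -0.973, -0.005], [-0.001, 0.005, -1.0]]
contact_force: [1.0, -12.0, 4.4]
gripper_width: 0.157
grasp_force: 25.0
clock: 10.65
tool_pos: [532.7, 209.2, 294.7]
orientation: [[0.973, 0.229, 0.0], [0.229, -0.973, -0.006], [-0.001, 0.006, -1.0]]
contact_force: [1.4, -12.9, 4.2]
gripper_width: 0.155
grasp_force: 25.0
cap (266, np.float64(115.0), [array([519.7, 282.7]), array([52. , 51.4]), np.float64(47.5)])
[532.66848493 209.18381452 294.63946621] [  3.0715724  -12.596008     4.29312414]
```

View pics/s3.png

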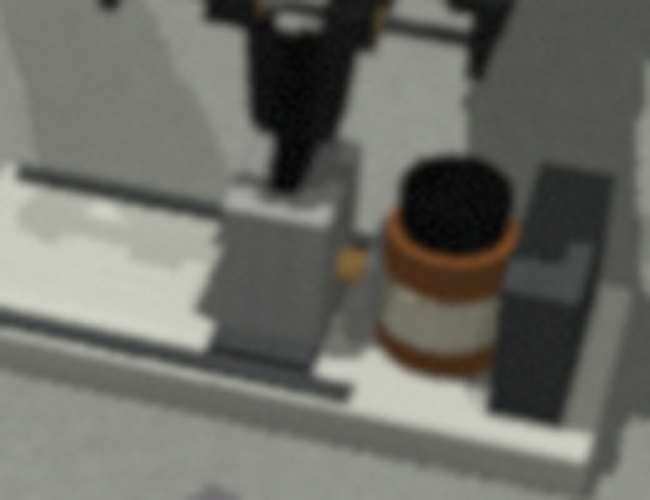

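The jar is at the anvil, with its cap centre 29–30 mm from the face. Both the geometry and the force put the feeler at about 7–8 mm. I'll add 1 mm, release, retract and look.

```bash
python3 -m creep '[[0,-1,0,0,1],[0,-1,0,0,1],[0,-1,0,0,0.6],[0,-1,0,0,0.4],[0,-1,0,0,0.2],[0,-1,0,0,0],[0,-1,0,0,0],[0,-1,0,0,0],[0,-1,-20,0,0],[0,-1,-60,0,0],[0,-1,-110,0,0],[0,-1,-110,0,0],[0,-1,-110,0,0]]'
python3 - <<'E'
from h import *
p=robot.snapshot("wrist"); save(p,"w3.png"); X=world(p)
f=rect(X,160,180,(532,210),35);c=rect(X,112,118,(518,283),32);a=rect(X,97,103,(504,335),58);print(f,c,a)
g=np.array([-.233,.9724])
for n,q in(("cap",c),("anvil",a)): d=np.array(q[2][0])-f[2][0]; print(n,d@g, d@[.9724,.233])
E
```

```text
clock: 12.32
tool_pos: [531.0, 213.9, 404.3]
orientation: [[0.973, 0.233, -0.0], [0.233, -0.973, -0.0], [-0.0, 0.0, -1.0]]
contact_force: [-0.1, -0.2, -0.1]
gripper_width: 1.005
grasp_force: 0.0
(1385, np.float64(170.0), [array([532.6, 208.3]), array([40. , 13.6]), np.float64(13.4)]) (3378, np.float64(115.0), [array([518.5, 281.8]), array([51.1, 51.2]), np.float64(2.4)]) (4864, np.float64(100.0), [array([506.9, 314.9]), array([99.7, 60.9]), np.float64(12.8)])
cap 74.75670000000001 3.4146599999999787
anvil 109.64593999999998 -0.15288000000005034
```

View pics/w3.png

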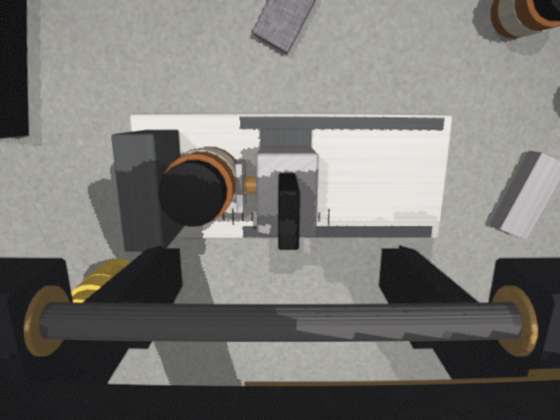

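The jar is held: its centre is 74.8 mm from the fin, which puts the feeler at about 6.3 mm, and the jar is upright against the anvil (cap at (195,190)). Now to the grey console's key.

```bash
python3 -m creep '[[-80,500,0,7,0],[-80,500,0,7,0],[-80,500,0,7,0],[-80,500,0,7,0],[-80,500,0,7,0],[-80,500,0,7,0],[-80,500,0,7,0],[-80,500,0,7,0],[-80,500,0,7,0],[-80,500,0,7,0],[-80,500,0,7,0],[-80,500,0,7,0],[-80,500,0,7,0]]'
python3 - <<'E'
from h import *
p=robot.snapshot("wrist"); save(p,"w4.png"); X=world(p)
print("key",rect(X,102,118,(569,-290),36),"box",rect(X,55,66,(565,-247),140))
s=robot.observe();print(s["qpos"])
E
```

```text
clock: 14.0
tool_pos: [570.1, -289.9, 404.8]
orientation: [[0.993, 0.114, 0.0], [0.114, -0.993, 0.0], [0.0, -0.0, -1.0]]
contact_force: [-0.1, 0.1, -0.4]
gripper_width: 0.996
grasp_force: 0.0
key (1221, np.float64(110.0), [array([ 569.5, -292.5]), array([56.1, 13.9]), np.float64(5.6)]) box (26783, np.float64(60.0), [array([ 565.4, -247.8]), array([149. , 200.2]), np.float64(5.4)])
[ 31.69163219  30.33802462 -12.56540178  89.22667256   7.19882137
  61.22596529 -66.15439098]
```

View pics/w4.png

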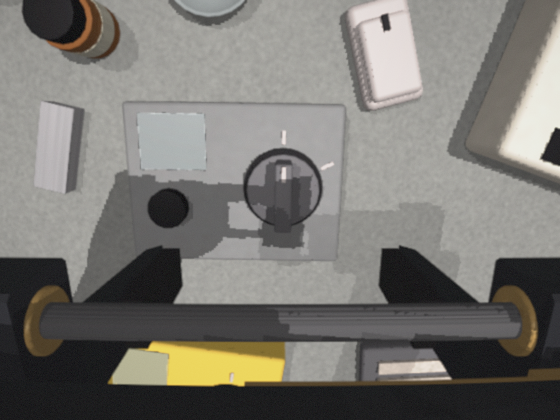

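The key bar is at (283,190) on the grey console, world (569.5,-292.5), yaw 5.6°. I'll descend and grip.

```bash
python3 -m creep '[[-1,2.5,50,1,0],[-1,2.5,100,1,0],[-1,2.5,140,1,0],[-1,2.5,155,1,0],[-1,2.5,155,1,0.3],[-1,2.5,155,1,0.6],[-1,2.5,155,1,1],[-1,2.5,155,1,1],[-1,2.5,155,1,1],[-1,2.5,155,1,1],[-1,2.5,155,1,1],[-1,2.5,155,1,1],[-1,2.5,155,1,1],[-1,2.5,155,1,1],[-1,2.5,155,1,1]]' 20
```

```text
clock: 15.92
tool_pos: [569.1, -292.4, 249.6]
orientation: [[0.995, 0.096, -0.001], [0.096, -0.995, 0.002], [-0.001, -0.002, -1.0]]
contact_force: [-1.6, 4.6, 3.3]
gripper_width: 0.16
grasp_force: 20.0
```

```bash
python3 -m creep '[[0,0,0,4,1],[0,0,0,8,1],[0,0,0,12,1],[0,0,0,16,1],[0,0,0,20,1],[0,0,0,24,1],[0,0,0,28,1],[0,0,0,32,1],[0,0,0,36,1],[0,0,0,40,1],[0,0,0,44,1],[0,0,0,48,1],[0,0,0,52,1],[0,0,0,56,1],[0,0,0,60,1],[0,0,0,62,1],[0,0,0,63,1],[0,0,0,63,1]]'
python3 -c "
from h import *
s=robot.observe();print(s['ft_torque'],s['contact_force'],s['qpos'])"
```

```text
clock: 18.18
tool_pos: [569.4, -291.9, 249.6]
orientation: [[0.538, -0.843, -0.001], [-0.843, -0.538, 0.002], [-0.002, -0.001, -1.0]]
contact_force: [-2.3, 5.7, 2.6]
gripper_width: 0.156
grasp_force: 20.0
[1.36855098 0.2467412  0.1221275 ] [-2.27655633  5.69410776  2.55159653] [  19.65694719   40.63367952    5.00755756   95.54739455   -4.8196025
   44.11632223 -120.52276437]
```

The tool has turned 63.0° and the torque reads 0.122 N m, so the key is at its stop. I'll hold it there, then let go and retract.

```bash
python3 -m creep '[[0,0,0,1,1],[0,0,0,1,1],[0,0,0,1,1],[0,0,0,1,1],[0,0,0,1,1],[0,0,0,1,1],[0,0,0,1,1],[0,0,0,1,1],[0,0,0,1,1],[0,0,0,1,1]]'; python3 -m creep '[[0,0,0,1,0.5],[0,0,0,1,0],[0,0,0,1,0],[0,0,0,1,0],[0,0,0,1,0],[0,0,0,1,0],[0,0,0,1,0],[0,0,0,1,0],[0,0,-40,1,0],[0,0,-100,1,0],[0,0,-150,1,0],[0,0,-150,1,0],[0,0,-150,1,0]]'
python3 - <<'E'
from h import *
p=robot.snapshot("wrist"); X=world(p)
print("key",rect(X,102,118,(569,-292),36))
p=robot.snapshot("scene"); save(p,"s4.png",(150,140,290,200),2.7); X=world(p)
print("cap",rect(X,112,118,(518,282),40))
E
```

```text
clock: 19.42
tool_pos: [569.4, -291.9, 249.6]
orientation: [[0.524, -0.852, -0.001], [-0.852, -0.524, 0.002], [-0.002, -0.0, -1.0]]
contact_force: [-0.8, 5.6, 4.1]
gripper_width: 0.158
grasp_force: 20.1
clock: 21.05
tool_pos: [568.9, -293.2, 399.1]
orientation: [[0.507, -0.862, -0.001], [-0.862, -0.507, 0.0], [-0.001, 0.0, -1.0]]
contact_force: [-0.0, 0.5, 0.1]
gripper_width: 0.998
grasp_force: 0.0
key (1349, np.float64(110.0), [array([ 569.3, -292.5]), array([55.6, 14.7]), np.float64(5.4)])
cap (262, np.float64(115.0), [array([519.6, 282.5]), array([52.6, 52.2]), np.float64(30.1)])
```

View pics/s4.png

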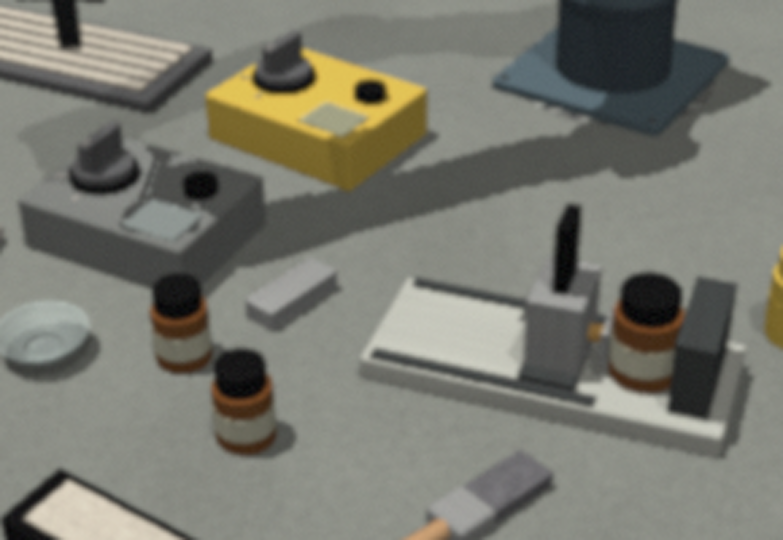

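The key is back at 5.4° (rest), the jar is upright against the anvil at crop (648,330), and the bystanders haven't moved. The tool is clear of everything.

```bash
python3 -c "
from cell import robot
print(robot.hand_in())"
```

```text
the job is handed in; nothing more can be done
None
```

I handed the job in at about 21 s on the clock; no verdict came back. The jar is clamped upright against the anvil with the feeler in about 6 mm by my measurement (short of the 9 mm half-travel but within 3–15 mm). The key was held at its stop for over a second and has sprung back, and the bystanders look unmoved.

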